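# Seat the mixer carousel and cap it

### The arm

A 6-joint arm with a two-finger parallel gripper is mounted at the origin on the work surface. World frame = base frame: x ahead of the robot, y to its left, z up, the work surface at z = 0. Lengths are in m, angles in rad, forces in N, time in s.
With the tool pointing down it reaches from about 0.3 to 0.875 m from the base axis. Payload 6.4 kg.
Tool frame: the origin (TCP) lies on the front face of the gripper's body, between the roots of the fingers; the fingertips stand 64 mm ahead of it and the grasp point (between the pads) lies 45 mm ahead of it (r.grasp_offset is the distance from the TCP to the grasp point, in m); z points along the fingers, y is the direction in which the jaws open and shut (so a half turn about z gives the same grasp; the last joint's range is limited). The gripper opens to 88 mm and grips with 3 to 60 N. Pads are 18 mm wide; open, the fingers measure 123 mm over their backs; the gripper's body (75 mm by 187 mm) begins 45 mm behind the grasp point.
Start: joints at [0.935, 0.181, 1.607, -0, 1.354, -0.206], TCP at [0.24, 0.523, 0.303] pointing down, gripper open.
Joint ranges: [-2.99, 2.99], [-0.89, 2.07], [0.3, 2.58], [-1.14, 4.28], [0, 2.63], [-3.12, 3.12]. Speed limits (rad/s): [2.57, 2.57, 3.01, 3.14, 3.14, 3.14].

### API

Orientations are given as a unit quaternion [x, y, z, w].
In Python, from rig import r gives the robot as it stands.
- The arm moves only by the tool servo_tool, never from a script. Its argument "deltas" is a list that holds one entry, the list of rows, each a list of 5 numbers: the opening, from -1 (shut) to 1 (fully open), then the shift along the tool's x, y, z in mm, then the turn about the tool's z in rad. In form: [[[jaw, dx, dy, dz, turn], ...]]. A call has 1 to 12 rows; each row shifts and turns the commanded pose from where the row before left it, along the tool's axes as they then stand; what a row does not reach is not made up. A row lasts 1/12 s, in which the tool goes at most 41.7 mm and 7.16 degrees, less where a joint would pass 70% of its speed; a pose out of reach is approached as far as the arm can. A call with a gripper value outside its range is refused whole. The fingers move at their own pace and stop on an object; "force" is the grip in N (left out, the last holds). Time passes only in rows, so rows that do not move let the fingers close. It gives the time, the measured TCP pose, the force and the opening at its end, in the units of the state.
- r.get_obs(): the state, without advancing time (a new reading comes with each control period).
- r.camera(name): name is "side" or "top" or "wrist"; returns the picture (420x560x3 uint8, blue, green, red); there is no depth.
- r.camera_model(name): a dict with "fx", "fy", "cx", "cy" (pixels), "world_from_camera" (4x4, takes a point from camera to world coordinates). Camera axes: x right, y up, looking along -z (the intrinsics and any distortion apply to the point x, -y, -z); pixel columns grow to the right and rows downward; lengths in m; the calibration is good to about 2 mm. A picture is of the moment at which its call begins: read the wrist's pose just before it. camera_model takes no time and is no camera call; for the wrist camera it gives the pose at the moment of the call.
- r.hand_in(): hands the job in, once; it reports no verdict.
The state is a dict: "t": time; "joints": joint angles; "qd": joint speeds; "joint_efforts": joint torques, N m; "eef_pos": TCP position; "tool_rot": TCP orientation; "contact_force": force on the tool from outside, world axes, zero at the start; "wrist_torque": the same for the moment, N m; "opening": opening from 0.0 (shut) to 1.0 (fully open).
Only numpy, scipy, OpenCV 4.12 (cv2) and the standard library are available. Lean on these libraries where they do the work, as an engineer would, in place of code of your own. Each camera call takes 0.05 s, during which the arm holds its last target.

### The job

The tube carousel is lying in the bowl of the sample mixer, but its hexagonal foot has not found the hexagonal recess hidden below it. Without lifting it out of the bowl, turn and shuffle the carousel by its two upright posts until it drops fully home, then put the flanged cap, knob up, on the carousel's central spigot so that it lies flat on the disc. Leave the tube rack, the bottle and the tip box where they are.

Things in the scene. Friction and masses are not known exactly. Their poses are not given: they have to be found in the camera images.
- mixer: Sample mixer fixed to the bench (place and yaw vary): white housing 190 (x) x 180 (y) mm, 40 mm high, with a round open bowl on top: inner diameter 120 mm, outer 152 mm at its foot, 144 mm at the rim, which is 66 mm above the bench. Origin: on the bench, under the bowl's axis; z up, control panel towards -x.
- bowl (a point): Centre of the bowl's rim, on the bowl's axis, 66 mm above the bench.
- recess (a point): Point on the bowl's axis at the flat top of a fixed steel drive plate, 50 mm above the bench, hidden under the carousel. In the plate, centred here, is a hexagonal recess, 96 mm across flats, 10 mm deep. Its angle is unknown, differs each time and has nothing to do with the mixer's yaw (the point's own yaw is the mixer's).
- carousel: Loose aluminium tube carousel, 0.3 to 0.6 kg, lying level in the bowl, 2 mm of play all round: hexagonal foot 92 mm across flats, 9 mm high, under a disc 116 mm in diameter, 10 mm thick; two posts and a spigot on top. Origin: centre of the foot's underside, z up; posts on its x axis, hexagon flats facing +x and -x. Top of disc 19 mm above origin. The dark slots are of no use.
- post_a (a point): Top of the carousel's post on its +x side: a round upright steel post, 12 mm in diameter, standing 28 mm above the disc, axis 46 mm from the carousel's centre. At the start the origin of the carousel is 50 mm above the bench; the foot is 15 to 45 degrees out of line with the recess, which fits every 60 degrees, so 60 degrees of turning either way passes a fit.
- post_b (a point): Top of the like post on the -x side, 46 mm from the centre. When the hexagons line up within about 4 degrees the carousel drops 9 mm by its own weight (origin then 41 mm above the bench, disc lying on the drive plate) and can be turned only a few degrees more. It slides easily on plate and bowl wall (friction about 0.2), but may hang cocked: ease off, press, nudge.
- spigot (a point): Centre of the top of the carousel's round centring spigot: 30 mm in diameter, 12 mm high above the disc, chamfered; its top is 31 mm above the carousel's origin.
- cap: Loose grey plastic flanged cap, 0.12 kg, on the bench the right way up: round flange 68 mm in diameter, 18 mm high, with a blind round recess in its underside (34 mm diameter, 14 mm deep) that goes over the spigot; on top a round knob 22 mm in diameter, 18 to 48 mm above the underside. Origin: centre of the underside, z up. In place it is 19 mm above the carousel's origin.
- tube_rack: White rack of small tubes, 75 x 160 mm, 58 mm high with tubes; leave alone. Origin: centre of the underside.
- bottle: Amber bottle, 64 mm diameter, 140 mm high; leave alone. Origin: centre of the underside.
- tip_box: Blue box with clear lid, 84 x 124 x 64 mm; leave alone. Origin: centre of the underside.
Mind the look-alikes: they are no part of the job. Of the things that look like the cap, take the one that is nearest to the robot's base at the start.

How it is judged:
On the way, in this order (a step that is already met when the one before it is completed fails the run):
1. the carousel has dropped fully into its seat (z of carousel in the frame of mixer below 0.0435 m and horizontal distance between carousel and bowl below 0.004 m and angle between carousel's own z axis and vertical below 0.04 rad), for 0.3 s.
2. the cap lies flat on the seated carousel (all of step 1 and z of cap in the frame of carousel between 0.016 and 0.0215 m and horizontal distance between cap and carousel below 0.004 m and angle between the z axis of cap and the z axis of carousel, either way round below 0.05 rad), for 0.2 s.
At the end, for the whole second after the job is handed in: Carousel fully down (origin under 43.5 mm above the mixer's underside, within 4 mm of the bowl's axis, level to 0.04 rad); cap knob up on its disc around the spigot (origin 16 to 21.5 mm above the carousel's, within 4 mm of its axis, parallel to 0.05 rad); both at rest (all of step 2 and linear speed of each of carousel, cap below 0.02 m/s and angular speed of each of carousel, cap below 0.15 rad/s); the robot touches nothing.
It fails at once if the carousel is lifted out (its origin more than 64 mm above the mixer's underside) (z of carousel in the frame of mixer above 0.064 m).
It fails at once if the tube rack is moved more than 20 mm (distance of tube_rack from where it was at the start of the episode above 0.02 m).
It fails at once if the bottle is moved more than 20 mm (distance of bottle from where it was at the start of the episode above 0.02 m).
It fails at once if the tip box is moved more than 20 mm (distance of tip_box from where it was at the start of the episode above 0.02 m).
It also fails if it takes over 54 s, if anything falls off the work surface, if the arm or the gripper's body presses on something with over 40 N, if the wrist force passes 120 N, or if a joint passes its speed limit or range.

## Working session

There is one attempt and no reset: what is moved stays moved. The work goes in short steps, Python scripts to look and compute and a tool call to move; the robot and the scene stay as the last step left them, time stands still between calls to the robot, and variables do not carry over. Pictures are saved under pics/ and viewed, and the job is handed in when it is done.

Besides the shell and the picture viewer there is one more tool, called after "Request:" by a JSON object that holds its "fn" and its "kwargs". servo_tool: Moves the arm, as the interface text tells. Its arguments: {"type":"object","properties":{"deltas":{"type":"array"},"force":{"type":"number"}},"required":["deltas"]}

```bash
ls; mkdir -p pics
python3 - <<'E'
from rig import r
import cv2
print(r.get_obs())
for n in ["top","side"]:
    cv2.imwrite(f"pics/{n}0.png",r.camera(n)); m=r.camera_model(n); print(n,m)
E
```

```text
pics
{'t': 0.0, 'joints': array([ 9.34706453e-01,  1.81531810e-01,  1.60795916e+00, -1.30541563e-05,
        1.35379666e+00, -2.06269076e-01]), 'qd': array([-5.44872626e-04,  4.74304291e-04, -1.16675980e-03,  1.44615102e-03,
        2.88932225e-04,  4.86048107e-05]), 'joint_efforts': array([ 4.07263224e-04, -4.33887434e+01, -3.41845679e+01,  7.03116436e-02,
        3.85894161e-02, -1.30049552e-04]), 'eef_pos': array([0.23933005, 0.52237599, 0.30183884]), 'tool_rot': array([ 2.13258435e-01,  9.76995456e-01, -7.76028145e-04, -3.40668206e-04]), 'contact_force': array([-0.41477263, -0.75765262, -0.57995932]), 'wrist_torque': array([ 0.03842309, -0.0332458 ,  0.00343315]), 'opening': 0.9992664257054559}
top {'fx': 401.4838816903604, 'fy': 401.4838816903604, 'cx': 277.9872587775124, 'cy': 212.81428670965335, 'world_from_camera': array([[ 0.0129689 ,  0.98701219, -0.16012106,  0.41593946],
       [-0.99933812,  0.01823711,  0.0314758 ,  0.02095473],
       [ 0.03398715,  0.15960687,  0.98659542,  1.24153055],
       [ 0.        ,  0.        ,  0.        ,  1.        ]])}
side {'fx': 525.3139436363015, 'fy': 525.3139436363015, 'cx': 279.3161096970535, 'cy': 212.80284370179294, 'world_from_camera': array([[ 0.69989529,  0.41062704, -0.58440741, -0.17926053],
       [-0.71422021,  0.40924392, -0.56781063, -0.73257303],
       [ 0.00600679,  0.81480356,  0.57970602,  0.87284897],
       [ 0.        ,  0.        ,  0.        ,  1.        ]])}
```

View pics/top0.png

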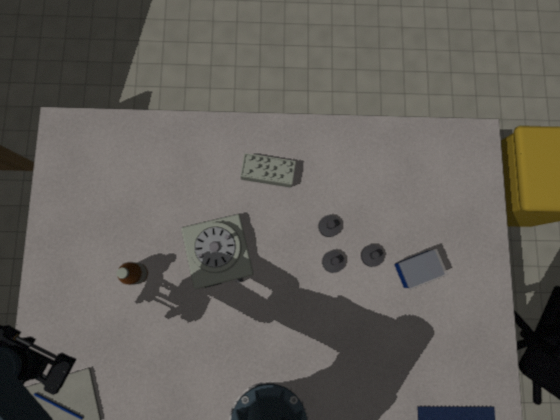

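View pics/side0.png

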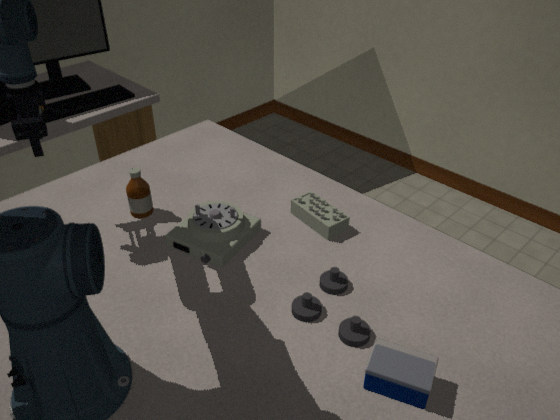

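```bash
cat > h.py <<'E'
import numpy as np
def ray(m,u,v):
    d=np.array([(u-m['cx'])/m['fx'],-(v-m['cy'])/m['fy'],-1.]); W=m['world_from_camera']
    return W[:3,3],W[:3,:3]@d
def atz(m,u,v,z):
    o,d=ray(m,u,v); return o+d*(z-o[2])/d[2]
def proj(m,p):
    W=m['world_from_camera']; c=W[:3,:3].T@(np.asarray(p,float)-W[:3,3])
    return m['cx']+m['fx']*c[0]/-c[2], m['cy']-m['fy']*c[1]/-c[2]
E
python3 - <<'E'
import cv2
t=cv2.imread("pics/top0.png")
a=cv2.resize(t[200:300,170:270],None,fx=6,fy=6,interpolation=cv2.INTER_CUBIC); cv2.imwrite("pics/t_mix.png",cv2.convertScaleAbs(a,alpha=1.4))
a=cv2.resize(t[205:280,310:410],None,fx=8,fy=8,interpolation=cv2.INTER_CUBIC); cv2.imwrite("pics/t_cap.png",cv2.convertScaleAbs(a,alpha=1.6))
s=cv2.imread("pics/side0.png")
a=cv2.resize(s[190:270,160:270],None,fx=7,fy=7,interpolation=cv2.INTER_CUBIC); cv2.imwrite("pics/s_mix.png",cv2.convertScaleAbs(a,alpha=1.4))
from rig import r
from h import *
m=r.camera_model("top")
print(proj(m,[.24,.523,.30]))
for u,v in [(331,226),(334,262),(373,255)]: print(atz(m,u,v,.018))
print(atz(m,215,246,.081))
E
```

```text
(np.float64(34.813455550618045), np.float64(355.62282744555705))
[ 0.57631466 -0.18231163  0.018     ]
[ 0.46604805 -0.19057988  0.018     ]
[ 0.48905753 -0.31081489  0.018     ]
[0.50427045 0.16389544 0.081     ]
```

View pics/t_mix.png

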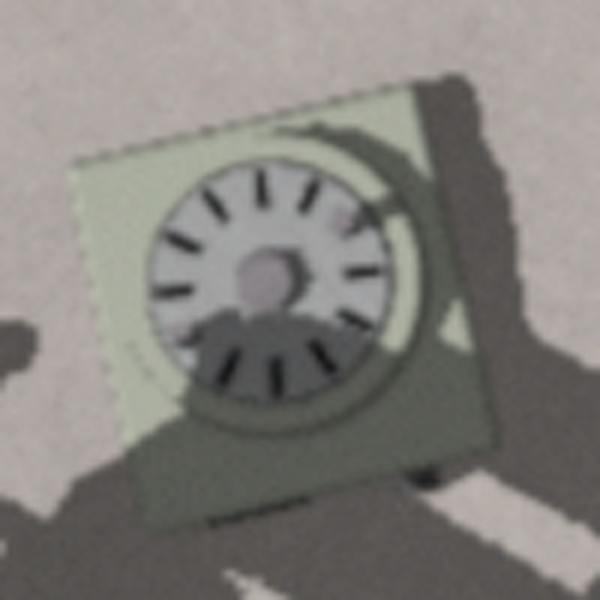

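View pics/t_cap.png

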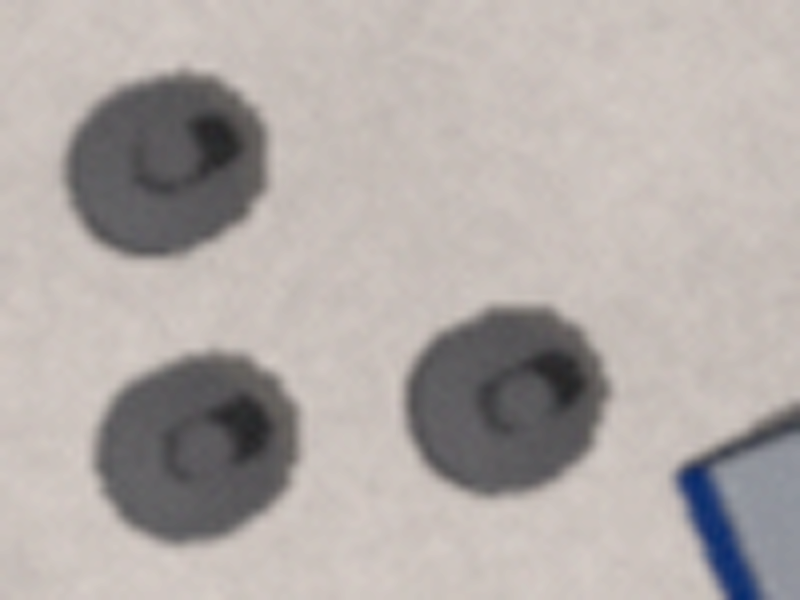

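View pics/s_mix.png

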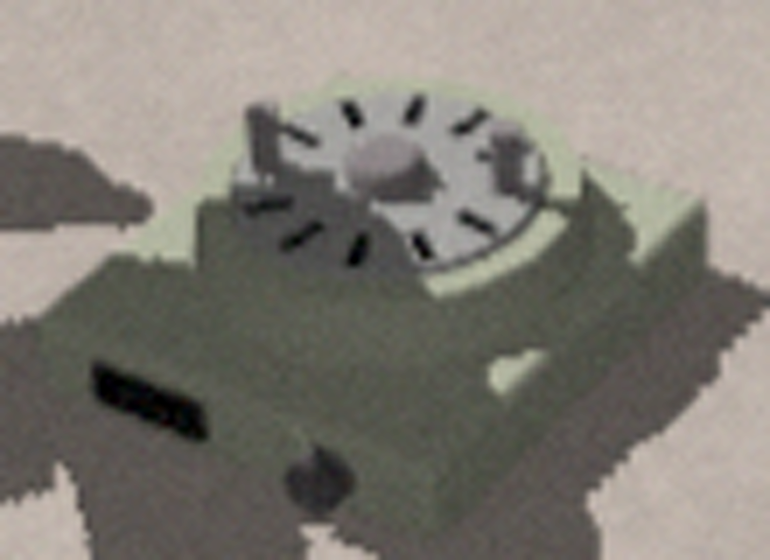

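Run:
```python
from rig import r
from h import *
m=r.camera_model("top"); s=r.camera_model("side")
a=atz(m,170+342/6,200+218/6,.097);b=atz(m,170+178/6,200+330/6,.097)
print(a,b,(a+b)/2,np.degrees(np.arctan2(*(a-b)[1::-1])))
a=atz(s,160+508/7,190+130/7,.097);b=atz(s,160+262/7,190+108/7,.097)
print(a,b,(a+b)/2,np.degrees(np.arctan2(*(a-b)[1::-1])))
print(atz(m,170+265/6,200+280/6,.081),atz(s,160+385/7,190+165/7,.081), "bowl",atz(m,170+282/6,200+285/6,.066))
print("bottle",atz(m,130,270,.12),"rack",atz(m,270,170,.05))
T=np.array([.504,.164,.303]);o=r.get_obs();q=o['tool_rot']
from scipy.spatial.transform import Rotation as R
print(R.from_quat(q).inv().apply(T-o['eef_pos'])*1000)
W=r.camera_model("wrist"); print(R.from_quat(q).inv().apply(W['world_from_camera'][:3,3]-o['eef_pos']),R.from_quat(q).inv().as_matrix()@W['world_from_camera'][:3,:3],W['fx'])
```

```text
[0.53111157 0.1289345  0.097     ] [0.47699791 0.20403116 0.097     ] [0.50405474 0.16648283 0.097     ] -54.22397609905764
[0.53134539 0.12575179 0.097     ] [0.47645763 0.20096081 0.097     ] [0.50390151 0.1633563  0.097     ] -53.8779206019208
[0.50231818 0.16620696 0.081     ] [0.49888556 0.15869091 0.081     ] bowl [0.50113868 0.15978206 0.066     ]
bottle [0.43213341 0.38784467 0.12      ] rack [0.74152154 0.00910414 0.05      ]
[-389.92991636 -215.53054455   -0.87300694]
[ 0.06966154  0.00022403 -0.08233005] [[-6.98405533e-04  9.62232439e-01  2.72228296e-01]
 [ 9.99999686e-01  5.69919858e-04  5.51044623e-04]
 [ 3.75084700e-04  2.72228595e-01 -9.62232535e-01]] 350.0594794772304
```

Request:
{"fn": "servo_tool", "kwargs": {"deltas": [[[1,-32.5,-18,0,0],[1,-32.5,-18,0,0],[1,-32.5,-18,0,0],[1,-32.5,-18,0,0],[1,-32.5,-18,0,0],[1,-32.5,-18,0,0],[1,-32.5,-18,0,0],[1,-32.5,-18,0,0],[1,-32.5,-18,0,0],[1,-32.5,-18,0,0],[1,-32.5,-18,0,0],[1,-32.5,-18,0,0]]]}}

```text
t: 1.1
eef_pos: [0.5047, 0.1621, 0.3024]
tool_rot: [0.213, 0.977, -0.0, -0.0]
contact_force: [1.4, -0.2, 0.1]
opening: 0.998
```

Request:
{"fn": "servo_tool", "kwargs": {"deltas": [[[1,0,0,30,0],[1,0,0,30,0],[1,0,0,0,0],[1,0,0,0,0]]]}}

```text
t: 1.43
eef_pos: [0.5029, 0.1636, 0.2412]
tool_rot: [0.213, 0.977, -0.001, -0.002]
contact_force: [-0.1, 0.1, 1.9]
opening: 0.998
```

```bash
cat > look.py <<'E'
import sys,cv2
from rig import r
from h import *
from scipy.spatial.transform import Rotation as R
m=r.camera_model("wrist"); im=r.camera("wrist"); o=r.get_obs()
np.save("pics/"+sys.argv[1]+".npy",dict(m=m,o=o),allow_pickle=True)
cv2.imwrite("pics/"+sys.argv[1]+".png",im)
print(o['t'],o['eef_pos'],R.from_quat(o['tool_rot']).as_matrix().round(4).tolist(),o['joints'].round(3),o['contact_force'].round(1))
E
python3 look.py w1
```

```text
1.4833 [0.50392536 0.16401885 0.2430191 ] [[-0.9092, 0.4164, -0.0011], [0.4164, 0.9092, -0.0001], [0.001, -0.0006, -1.0]] [ 0.091  0.144  1.776 -0.     1.222 -1.051] [-0.2 -0.   0. ]
```

View pics/w1.png

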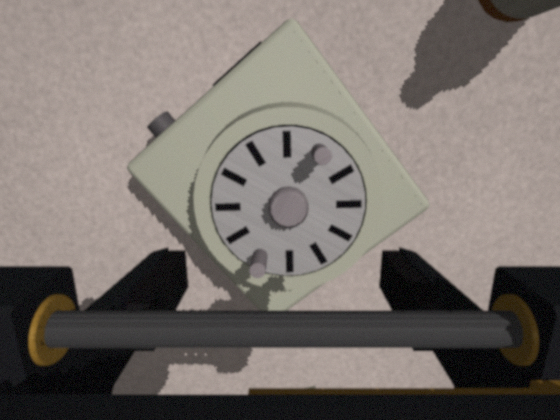

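Run:
```python
import cv2
from h import *
d=np.load("pics/w1.npy",allow_pickle=True).item();m=d['m']
im=cv2.imread("pics/w1.png")
a=cv2.resize(im[90:310,180:400],None,fx=2.7,fy=2.7,interpolation=cv2.INTER_CUBIC); cv2.imwrite("pics/w1c.png",a)
print(m['cx'],m['cy'],proj(m,[.504,.164,0]),"nadir",proj(m,[*m['world_from_camera'][:2,3],0]))
print("spig",atz(m,288,206,.081)); 
for l,rr,t,b in [(210,367,124,276)]:
  print("disc",atz(m,(l+rr)/2,200,.069),atz(m,288.5,124,.069),atz(m,288.5,276,.069),atz(m,210,200,.069),atz(m,367,200,.069))
a=atz(m,322,153,.097);b=atz(m,257.5,268,.097);print(a,b,(a+b)/2,np.degrees(np.arctan2(*(a-b)[1::-1])),np.linalg.norm(a-b))
```

```text
283.28179064248025 207.87706791093066 (np.float64(284.714925969031), np.float64(187.56542554653072)) nadir (np.float64(284.3011306586561), np.float64(110.45023399346884))
spig [0.50128928 0.16773837 0.081     ]
disc [0.50022372 0.16877008 0.069     ] [0.44967574 0.19175606 0.069     ] [0.55722982 0.14284736 0.069     ] [0.4756348 0.1151649 0.069    ] [0.52478075 0.22230573 0.069     ]
[0.47417478 0.20396684 0.097     ] [0.52958817 0.13100465 0.097     ] [0.50188147 0.16748575 0.097     ] 127.21597531497126 0.09161945783544921
```

View pics/w1c.png

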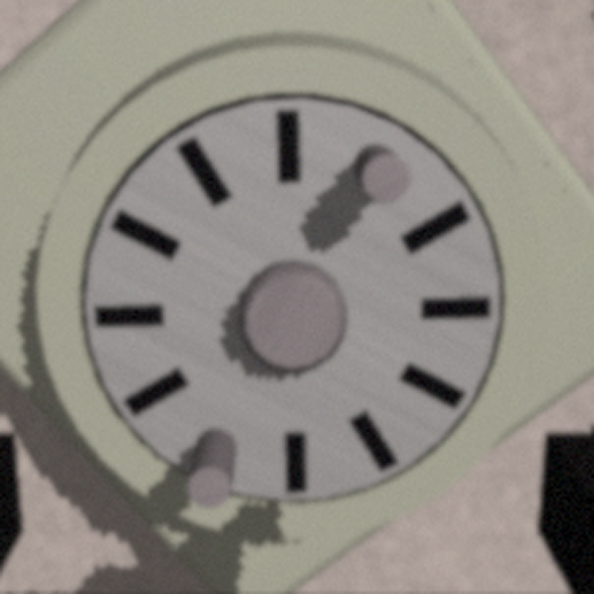

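Request:
{"fn": "servo_tool", "kwargs": {"deltas": [[[0.82,2.3,1.7,8,0],[0.82,0,0,8,0.12],[0.82,0,0,8,0.12],[0.82,0,0,8,0.12],[0.82,0,0,8,0.12],[0.82,0,0,8,0.12],[0.82,0,0,8,0.12],[0.82,0,0,8,0.12],[0.82,0,0,8,0.12],[0.82,0,0,8,0.12],[0.82,0,0,8,0.12],[0.82,0,0,8,0.12]]]}}

```text
t: 2.48
eef_pos: [0.5036, 0.1673, 0.1479]
tool_rot: [0.769, 0.639, 0.001, 0.001]
contact_force: [0.2, -0.5, 0.1]
opening: 0.91
```

Request:
{"fn": "servo_tool", "kwargs": {"deltas": [[[0.82,0,0,8,0.12],[0.82,0,0,0,0.12],[0.82,0,0,0,0],[0.82,0,0,0,0]]]}}

```text
t: 2.82
eef_pos: [0.5034, 0.167, 0.1399]
tool_rot: [0.837, 0.547, 0.001, 0.001]
contact_force: [-0.1, 0.2, -0.1]
opening: 0.912
```

```bash
python3 look.py w2; python3 -c "
from rig import r;import cv2;cv2.imwrite('pics/s2.png',cv2.resize(r.camera('side')[120:270,120:320],None,fx=4,fy=4,interpolation=cv2.INTER_CUBIC))"
```

```text
2.8667 [0.5034124  0.16692167 0.13986185] [[0.4026, 0.9154, 0.0022], [0.9154, -0.4026, 0.0002], [0.0011, 0.002, -1.0]] [ 0.096  0.292  1.839 -0.     1.009  0.511] [-0.3  0.2 -0.5]
```

View pics/w2.png

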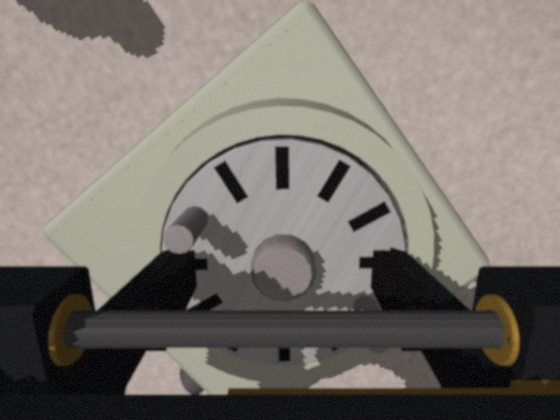

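View pics/s2.png

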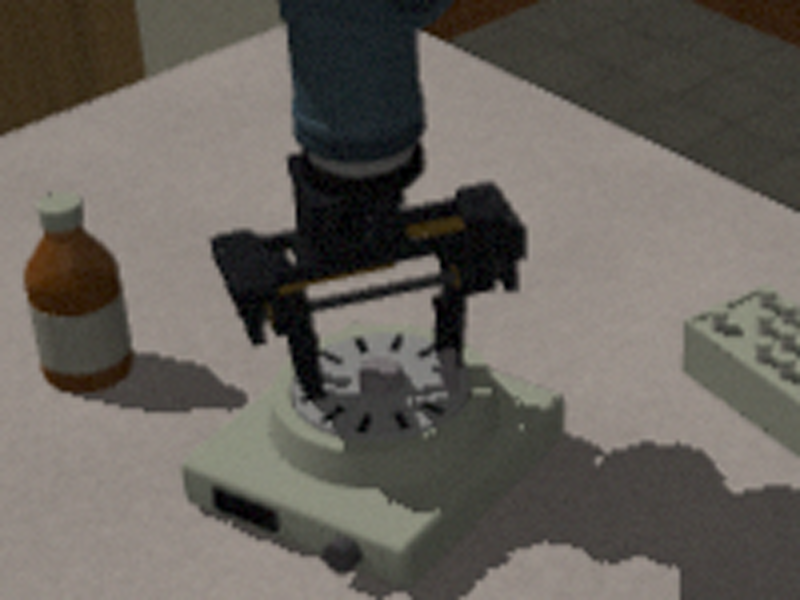

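Request:
{"fn": "servo_tool", "kwargs": {"deltas": [[[0.82,0,0,2.5,0.05],[0.82,0,0,0,0.05],[0.82,0,0,0,0.05],[0.82,0,0,0,0.05],[0.82,0,0,0,0.04],[0.82,0,0,0,0.04],[0.82,0,0,0,0.04],[0.82,0,0,0,0.04]]]}}

```text
t: 3.58
eef_pos: [0.5031, 0.1665, 0.1368]
tool_rot: [0.922, 0.386, 0.0, 0.0]
contact_force: [-0.3, -0.3, -0.5]
opening: 0.909
```

```bash
cat > st.py <<'E'
from rig import r
from scipy.spatial.transform import Rotation as R
import numpy as np
o=r.get_obs();M=R.from_quat(o['tool_rot']).as_matrix()
print(o['t'],o['eef_pos'].round(4),"yaw y",np.degrees(np.arctan2(M[1,1],M[0,1])).round(1),o['contact_force'].round(1),o['wrist_torque'].round(2),o['joints'].round(2)[5])
E
python3 st.py; python3 look.py w3
```

```text
3.5833 [0.5031 0.1665 0.1368] yaw y -44.6 [-0.3 -0.3 -0.5] [-0.07  0.19  0.02] 0.87
3.6333 [0.50306202 0.16651313 0.13681081] [[0.7037, 0.7105, 0.0011], [0.7105, -0.7037, 0.0], [0.0008, 0.0008, -1.0]] [ 0.096  0.297  1.841 -0.     1.003  0.876] [0.6 0.4 0.5]
```

View pics/w3.png

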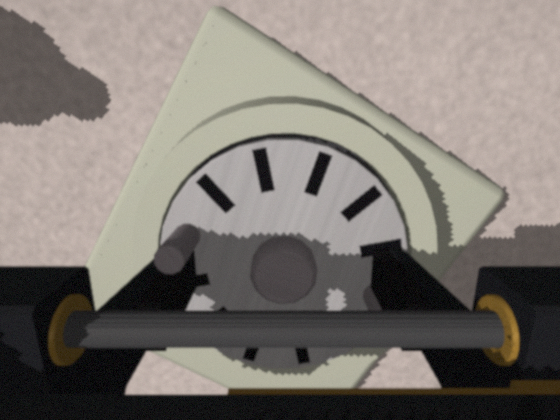

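Request:
{"fn": "servo_tool", "kwargs": {"deltas": [[[0.82,0,0,0,0.035],[0.82,0,0,0,0.035],[0.82,0,0,0,0.035],[0.82,0,0,0,0.035]]]}}

```text
t: 3.97
eef_pos: [0.503, 0.1665, 0.1367]
tool_rot: [0.947, 0.321, 0.0, 0.0]
contact_force: [-0.8, -0.5, -0.3]
opening: 0.91
```

```bash
python3 st.py; python3 look.py w4
```

```text
3.9667 [0.503  0.1665 0.1367] yaw y -52.6 [-0.8 -0.5 -0.3] [-0.07  0.15  0.04] 1.01
4.0167 [0.50300013 0.16647145 0.13672941] [[0.7954, 0.6061, 0.0009], [0.6061, -0.7954, -0.0], [0.0007, 0.0006, -1.0]] [ 0.095  0.297  1.841 -0.     1.003  1.015] [ 0.2 -0.5 -0.1]
```

View pics/w4.png

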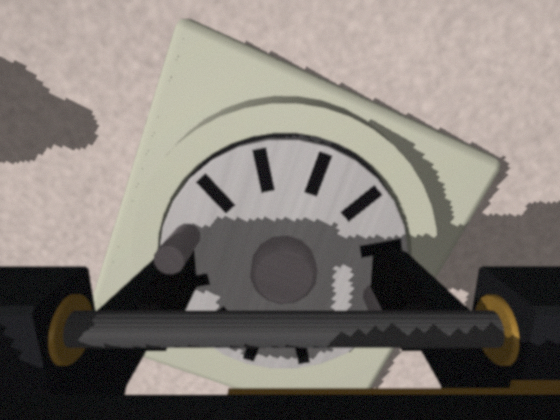

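Request:
{"fn": "servo_tool", "kwargs": {"deltas": [[[0.82,0,0,0,0.035],[0.82,0,0,0,0.035],[0.82,0,0,0,0.035],[0.82,0,0,0,0.035]]]}}

```text
t: 4.35
eef_pos: [0.5031, 0.1665, 0.1367]
tool_rot: [0.967, 0.254, 0.001, 0.0]
contact_force: [0.5, 1.1, -0.5]
opening: 0.908
```

```bash
python3 st.py; python3 look.py w5
```

```text
4.35 [0.5031 0.1665 0.1367] yaw y -60.6 [ 0.5  1.1 -0.5] [ 0.07 -0.03  0.03] 1.15
4.4 [0.50307697 0.16651415 0.13668251] [[0.8721, 0.4893, 0.0011], [0.4893, -0.8721, 0.0002], [0.001, 0.0004, -1.0]] [0.095 0.297 1.841 0.    1.003 1.155] [-0.1  0.8  0.7]
```

View pics/w5.png

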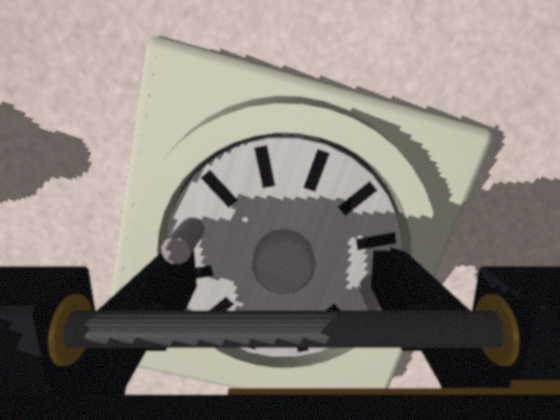

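Request:
{"fn": "servo_tool", "kwargs": {"deltas": [[[0.82,0,0,0,-0.05],[0.82,0,0,0,-0.03],[0.82,0,0,-15,0],[0.82,0,0,-30,0],[0.82,0,0,-30,0],[0.82,0,0,-30,0],[0.82,0,0,0,0],[0.82,0,0,0,0]]]}}

```text
t: 5.07
eef_pos: [0.5039, 0.1666, 0.2435]
tool_rot: [0.956, 0.293, 0.002, 0.0]
contact_force: [-0.7, -0.7, -0.2]
opening: 0.908
```

```bash
python3 st.py; python3 look.py w6;  python3 -c "
from rig import r;import cv2;cv2.imwrite('pics/s6.png',cv2.resize(r.camera('side')[170:270,140:290],None,fx=5,fy=5,interpolation=cv2.INTER_CUBIC))"
```

```text
5.0667 [0.5039 0.1666 0.2435] yaw y -55.9 [-0.7 -0.7 -0.2] [-0.1   0.13 -0.04] 1.07
5.1167 [0.50285789 0.16642731 0.24164769] [[0.8287, 0.5596, 0.0014], [0.5596, -0.8287, 0.0001], [0.0012, 0.0007, -1.0]] [ 0.095  0.144  1.78  -0.     1.217  1.072] [-0.3 -0.4  0.1]
```

View pics/w6.png

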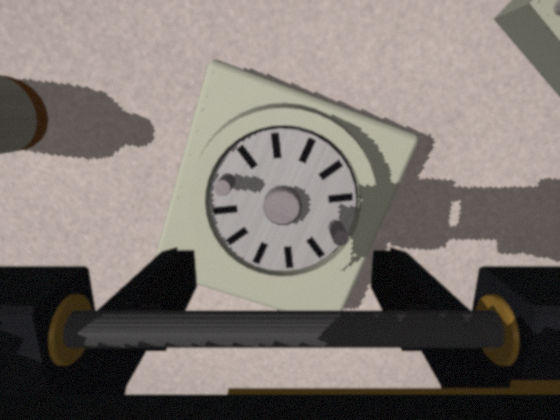

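View pics/s6.png

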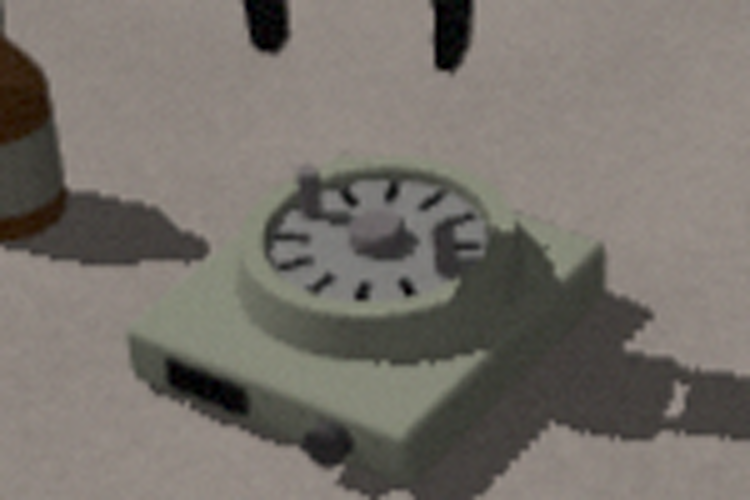

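Run:
```python
import cv2
from rig import r
from h import *
d=np.load("pics/w6.npy",allow_pickle=True).item();m=d['m']
im=cv2.imread("pics/w6.png")
x0,y0=190,105;a=cv2.resize(im[y0:y0+190,x0:x0+190],None,fx=3.1,fy=3.1,interpolation=cv2.INTER_CUBIC)
C=(.503,.1665)
def circ(c,z,R,col):
    pts=[proj(m,[c[0]+R*np.cos(t),c[1]+R*np.sin(t),z]) for t in np.linspace(0,2*np.pi,60)]
    p=(np.array(pts)-[x0,y0]+.5)*3.1
    cv2.polylines(a,[p.astype(np.int32)],True,col,1)
circ(C,.060,.058,(0,0,255));circ(C,.072,.015,(0,255,0));circ(C,.066,.060,(255,0,0))
cv2.imwrite("pics/w6c.png",a)
for n,l,rr,t,b in[("disc",208,357,126,275)]:
    P=[atz(m,*q,.06) for q in((208,200),(357,200),(282,126),(282,275))];print(P)
A=atz(m,224,184,.088);print(A); print("ang",np.degrees(np.arctan2(A[1]-C[1],A[0]-C[0])))
print("spig",atz(m,282.5,205,.072))
```

```text
[array([0.47309273, 0.21627813, 0.06      ]), array([0.5384361 , 0.11936622, 0.06      ]), array([0.55244643, 0.19978417, 0.06      ]), array([0.45201273, 0.13211876, 0.06      ])]
[0.49847831 0.21184334 0.088     ]
ang 95.69476811886797
spig [0.50506259 0.16739114 0.072     ]
```

View pics/w6c.png

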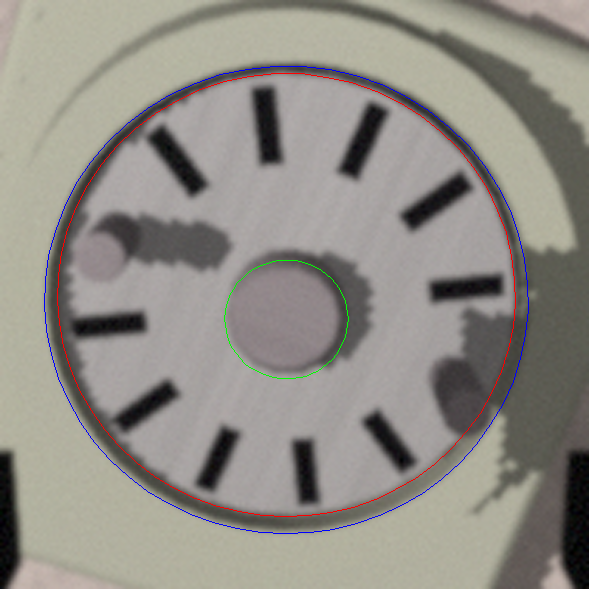

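Request:
{"fn": "servo_tool", "kwargs": {"deltas": [[[0.5,-21,25,0,0],[0.5,-21,25,0,0],[0.5,-21,25,0,0],[0.5,-21,25,0,0],[0.5,-21,25,0,0],[0.5,-21,25,0,0],[0.5,-21,25,0,0],[0.5,-21,25,0,0],[0.5,-21,25,0,0],[0.5,-21,25,0,0],[0.5,-20,25,0,0]]]}}

```text
t: 6.08
eef_pos: [0.4639, -0.1912, 0.2393]
tool_rot: [0.956, 0.292, -0.001, -0.001]
contact_force: [1.7, 0.9, 0.7]
opening: 0.749
```

Request:
{"fn": "servo_tool", "kwargs": {"deltas": [[[0.5,0,0,4,-0.12],[0.5,0,0,4,-0.12],[0.5,0,0,4,-0.12],[0.5,0,0,4,-0.12],[0.5,0,0,4,-0.12],[0.5,0,0,4,-0.12],[0.5,0,0,4,-0.12],[0.5,0,0,4,-0.12],[0.5,0,0,4,-0.115],[0.5,0,0,0,0],[0.5,0,0,0,0],[0.5,0,0,0,0]]]}}

```text
t: 7.08
eef_pos: [0.4649, -0.1899, 0.2045]
tool_rot: [0.673, 0.739, -0.0, -0.001]
contact_force: [-0.3, 1.0, -0.5]
opening: 0.749
```

```bash
python3 st.py; python3 look.py w7
```

```text
7.0833 [ 0.4649 -0.1899  0.2045] yaw y 5.3 [-0.3  1.  -0.5] [-0.07  0.05 -0.01] -0.72
7.1333 [ 0.46508557 -0.19004936  0.20482592] [[-0.0935, 0.9956, -0.0007], [0.9956, 0.0935, 0.0005], [0.0006, -0.0006, -1.0]] [-0.625  0.134  1.874  0.     1.134 -0.718] [ 0.1 -0.8 -0.2]
```

View pics/w7.png

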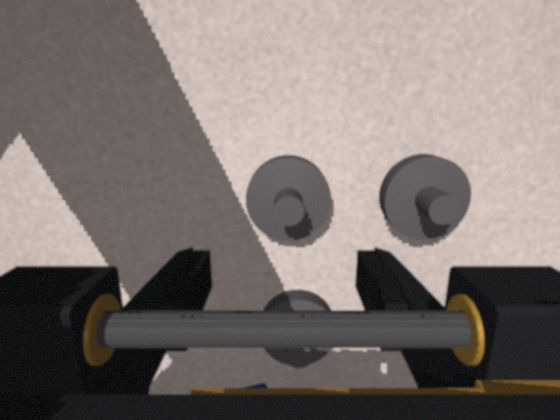

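```bash
cat > ov.py <<'E'
import cv2,sys
from h import *
def ov(name,x0,y0,w,circles,out):
    d=np.load(f"pics/{name}.npy",allow_pickle=True).item();m=d['m'];im=cv2.imread(f"pics/{name}.png")
    s=590/w;a=cv2.convertScaleAbs(cv2.resize(im[y0:y0+w,x0:x0+w],None,fx=s,fy=s,interpolation=cv2.INTER_CUBIC),alpha=1.6)
    for c,z,R,col in circles:
        p=np.array([proj(m,[c[0]+R*np.cos(t),c[1]+R*np.sin(t),z]) for t in np.linspace(0,2*np.pi,60)])
        cv2.polylines(a,[((p-[x0,y0]+.5)*s).astype(np.int32)],True,col,1)
    cv2.imwrite(f"pics/{out}.png",a)
E
python3 - <<'E'
from ov import *
m=np.load("pics/w7.npy",allow_pickle=True).item()['m']
print(atz(m,289,200,.009),atz(m,288,208.5,.048))
c=atz(m,288.5,208.5,.048)
ov("w7",235,145,110,[(c,.018,.034,(0,0,255)),(c,.0,.034,(255,0,0)),(c,.048,.011,(0,255,0))],"w7c")
E
```

```text
[ 0.46973536 -0.19125259  0.009     ] [ 0.46810938 -0.18754648  0.048     ]
```

View pics/w7c.png

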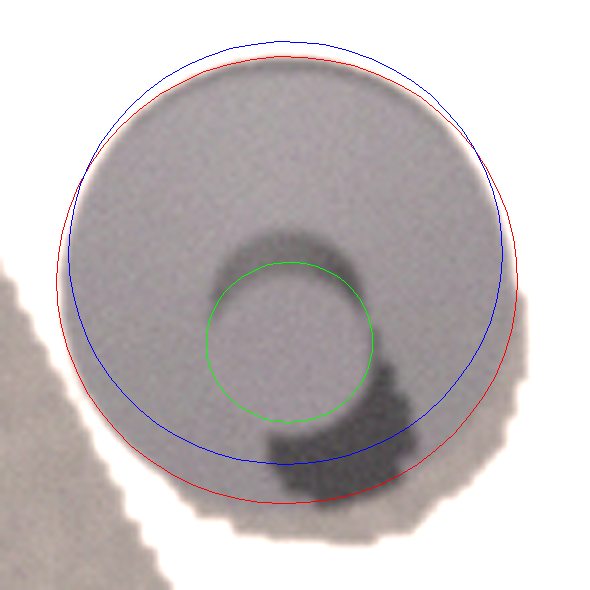

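Request:
{"fn": "servo_tool", "kwargs": {"deltas": [[[0.0,1.0,3.2,20,0],[0.0,0,0,25,0],[0.0,0,0,25,0],[0.0,0,0,20,0],[0.0,0,0,15,0],[0.0,0,0,9,0],[0.0,0,0,5,0],[0.0,0,0,0,0],[0.0,0,0,0,0]]]}}

```text
t: 7.88
eef_pos: [0.4688, -0.1891, 0.0868]
tool_rot: [0.673, 0.74, 0.0, 0.0]
contact_force: [-0.0, -0.3, 0.2]
opening: 0.5
```

```bash
python3 st.py; python3 look.py w8;python3 -c "
from rig import r;import cv2;cv2.imwrite('pics/s8.png',cv2.resize(r.camera('side')[230:350,240:400],None,fx=5,fy=5,interpolation=cv2.INTER_CUBIC))"
```

```text
7.8833 [ 0.4688 -0.1891  0.0868] yaw y 5.5 [-0.  -0.3  0.2] [-0.07  0.07 -0.01] -0.71
7.9333 [ 0.4689642  -0.18930864  0.08715452] [[-0.0955, 0.9954, 0.0013], [0.9954, 0.0955, -0.001], [-0.0011, 0.0012, -1.0]] [-0.619  0.342  1.914 -0.     0.884 -0.714] [-0.1 -0.   0.4]
```

View pics/w8.png

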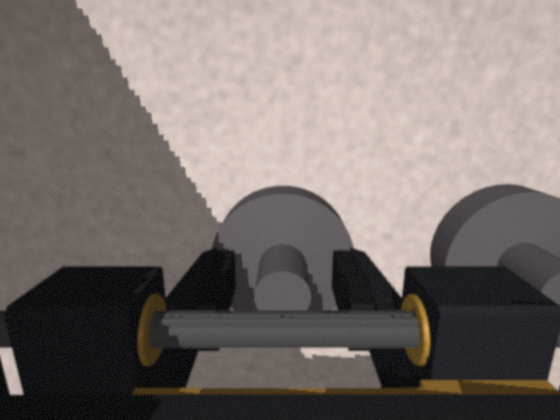

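View pics/s8.png

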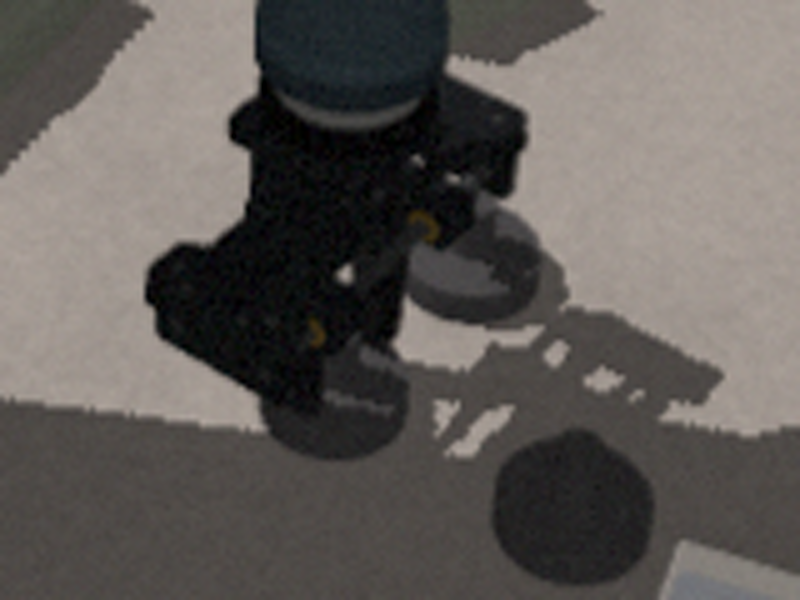

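Request:
{"fn": "servo_tool", "kwargs": {"deltas": [[[-1,0,0,0.5,0],[-1,0,0,0,0],[-1,0,0,0,0],[-1,0,0,0,0],[-1,0,0,0,0],[-1,0,0,0,0],[-1,0,0,0,0]]], "force": 25}}

```text
t: 8.57
eef_pos: [0.4685, -0.189, 0.086]
tool_rot: [0.672, 0.74, 0.0, 0.0]
contact_force: [-1.3, 0.8, 4.7]
opening: 0.242
```

Request:
{"fn": "servo_tool", "kwargs": {"deltas": [[[-1,0,0,-15,0],[-1,0,0,-25,0],[-1,0,0,-30,0],[-1,0,0,-30,0],[-1,0,0,-30,0],[-1,0,0,-20,0],[-1,0,0,0,0]]]}}

```text
t: 9.15
eef_pos: [0.4702, -0.1901, 0.2401]
tool_rot: [0.672, 0.74, 0.0, 0.004]
contact_force: [0.7, -0.2, -0.5]
opening: 0.24
```

```bash
python3 st.py; python3 look.py w9
```

```text
9.15 [ 0.4702 -0.1901  0.2401] yaw y 5.5 [ 0.7 -0.2 -0.5] [-0.13  0.04  0.01] -0.71
9.2 [ 0.4692738  -0.18950832  0.23748878] [[-0.0959, 0.9954, 0.0038], [0.9954, 0.0959, -0.0027], [-0.003, 0.0035, -1.0]] [-0.619  0.095  1.843  0.     1.199 -0.715] [ 0.  -0.9 -1.6]
```

View pics/w9.png

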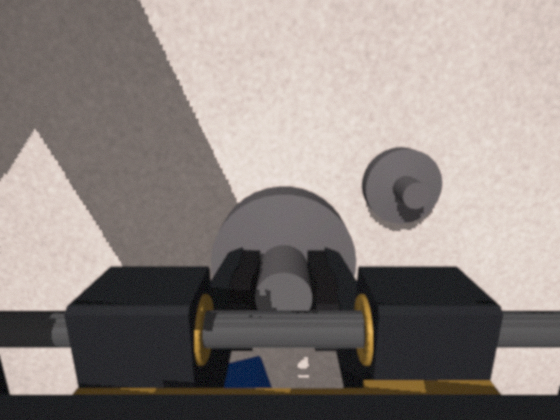

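Run:
```python
from ov import *
d=np.load("pics/w9.npy",allow_pickle=True).item();T=d['o']['eef_pos'];z=T[2]-.0865+.018
from scipy.spatial.transform import Rotation as R
M=R.from_quat(d['o']['tool_rot']).as_matrix()
for k,col in((0,(0,0,255)),(.002,(0,255,0)),(-.002,(255,0,0))):
    pass
c=[(T[:2]+k*M[:2,0],z,.034,col) for k,col in((0,(0,0,255)),(.002,(0,255,0)),(-.002,(255,0,0)))]
ov("w9",205,170,160,c,"w9c")
```

```text
(no output)
```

View pics/w9c.png

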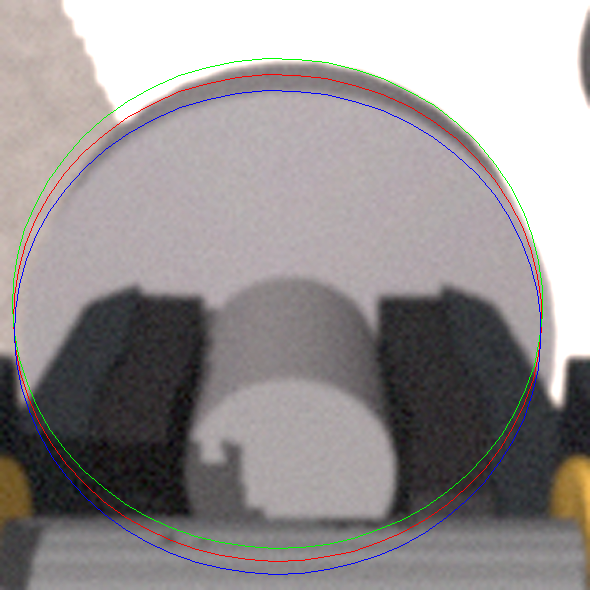

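Request:
{"fn": "servo_tool", "kwargs": {"deltas": [[[-1,15,3.5,0,0],[-1,25,6.5,0,0],[-1,28,7,0,0],[-1,28,7,0,0],[-1,28,7,0,0],[-1,28,7,0,0],[-1,28,7,0,0],[-1,28,7,0,0],[-1,28,7,0,0],[-1,20,5,0,0],[-1,15,3.7,0,0],[-1,0,0,0,0]]]}}

```text
t: 10.2
eef_pos: [0.5085, 0.0899, 0.233]
tool_rot: [0.671, 0.741, -0.001, -0.002]
contact_force: [-0.9, 0.1, -1.0]
opening: 0.243
```

Request:
{"fn": "servo_tool", "kwargs": {"deltas": [[[-1,0,0,0,0],[-1,0,0,0,0],[-1,0,0,0,0]]]}}

```text
t: 10.45
eef_pos: [0.5093, 0.0865, 0.2348]
tool_rot: [0.673, 0.74, -0.001, -0.001]
contact_force: [0.1, -0.0, -1.6]
opening: 0.242
```

```bash
python3 st.py; python3 look.py w10
python3 - <<'E'
from ov import *
d=np.load("pics/w10.npy",allow_pickle=True).item();T=d['o']['eef_pos'];z=T[2]-.0865+.018
from scipy.spatial.transform import Rotation as R
M=R.from_quat(d['o']['tool_rot']).as_matrix()
c=[(T[:2]+k*M[:2,0],z,.034,col) for k,col in((0,(0,0,255)),(-.002,(255,0,0)))]
C=np.array([.503,.1665])
c+=[(C,.072,.015,(0,255,0)),(C,.060,.015,(255,255,0)),(C,.060,.058,(0,0,255)),(C,.066,.060,(255,0,0))]
ov("w10",165,90,220,c,"w10c")
E
```

```text
10.45 [0.5093 0.0865 0.2348] yaw y 5.4 [ 0.1 -0.  -1.6] [-0.07  0.05  0.02] -0.16
10.5 [0.50950483 0.08640872 0.23509745] [[-0.0945, 0.9955, -0.001], [0.9955, 0.0945, -0.0001], [-0.0001, -0.001, -1.0]] [-0.062  0.125  1.816 -0.     1.202 -0.156] [-0.2  0.2 -1.8]
```

View pics/w10.png

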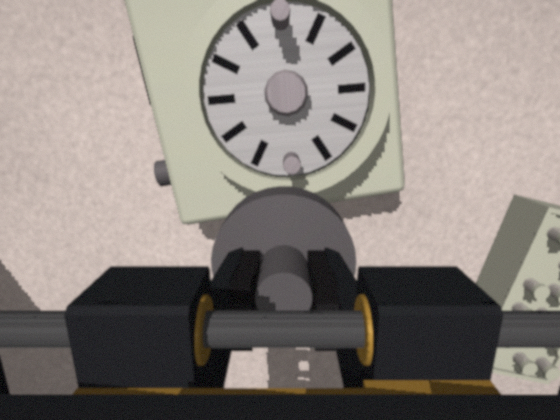

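View pics/w10c.png

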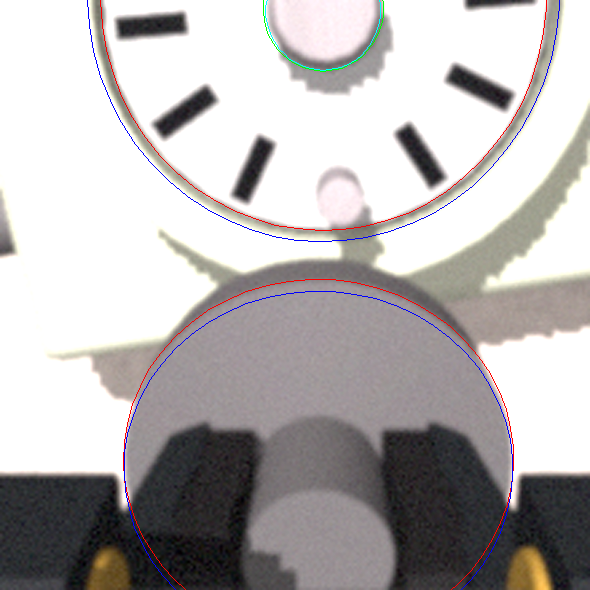

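Run:
```python
from ov import *
C=np.array([.503,.1665])
d=np.load("pics/w10.npy",allow_pickle=True).item();m=d['m']
sz=185;x0,y0=195,0
im=cv2.imread("pics/w10.png")
c=[(C,.072,.015,(0,255,0)),(C,.060,.015,(255,255,0)),(C,.060,.058,(0,0,255)),(C,.066,.060,(255,0,0))]
import ov as o
s=590/sz;a=cv2.resize(im[y0:y0+sz,x0:x0+sz],None,fx=s,fy=s,interpolation=cv2.INTER_CUBIC)
for cc,z,R,col in c:
    p=np.array([proj(m,[cc[0]+R*np.cos(t),cc[1]+R*np.sin(t),z]) for t in np.linspace(0,2*np.pi,60)])
    cv2.polylines(a,[((p-[x0,y0]+.5)*s).astype(np.int32)],True,col,1)
cv2.imwrite("pics/w10d.png",a)
g=cv2.cvtColor(im,cv2.COLOR_BGR2HSV)
```

```text
(no output)
```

View pics/w10d.png

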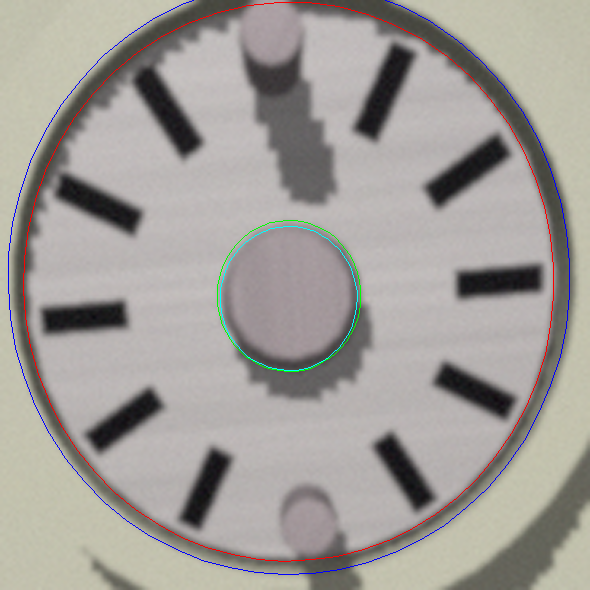

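Run:
```python
from ov import *
from scipy.spatial.transform import Rotation as R
d=np.load("pics/w8.npy",allow_pickle=True).item();T=d['o']['eef_pos']
M=R.from_quat(d['o']['tool_rot']).as_matrix()
c=[(T[:2]+k*M[:2,0],.018,.034,col) for k,col in((0,(0,0,255)),(-.002,(255,0,0)))]
c+=[(T[:2]+k*M[:2,0],.0,.034,col) for k,col in((0,(0,255,255)),(-.002,(0,255,0)))]
ov("w8",205,170,160,c,"w8c")
m=d['m'];print((M.T@(m['world_from_camera'][:3,3]-T)),proj(m,T+M@[0,0,.064]))
d=np.load("pics/w7.npy",allow_pickle=True).item();T=d['o']['eef_pos'];m=d['m']
M=R.from_quat(d['o']['tool_rot']).as_matrix();print((M.T@(m['world_from_camera'][:3,3]-T)))
c=np.array([.4682,-.1887]); k=M[:2,0]*.002
ov("w7",235,145,110,[(c,.018,.034,(0,0,255)),(c,.0,.034,(0,255,255)),(c,.048,.011,(0,0,255)),(c-k,.018,.034,(255,0,0)),(c-k,.0,.034,(0,255,0)),(c-k,.048,.011,(255,0,0))],"w7d")
```

```text
[ 0.07017066  0.00025627 -0.08199767] (np.float64(283.1651075138645), np.float64(268.84658055154506))
[ 0.07013694  0.00031202 -0.08199737]
```

View pics/w8c.png

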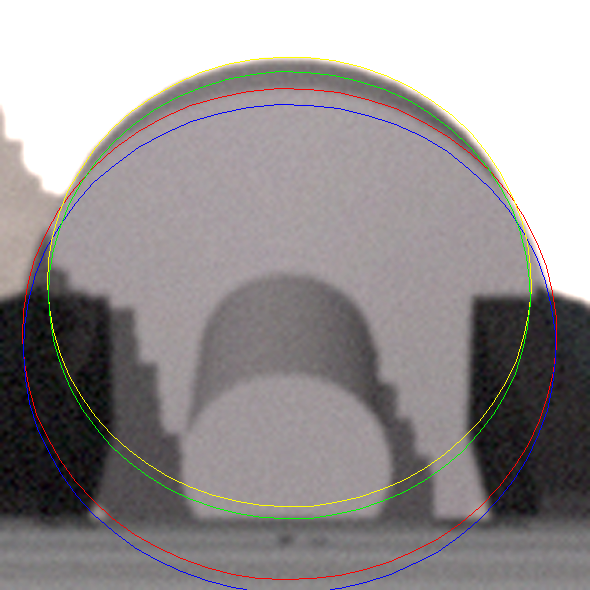

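View pics/w7d.png

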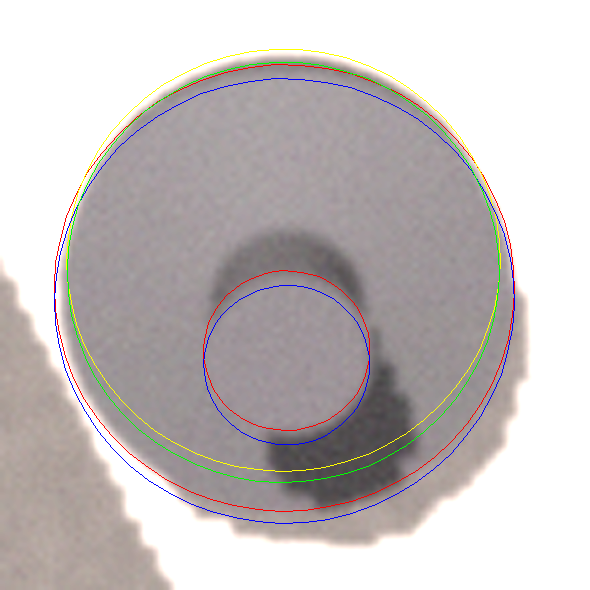

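Request:
{"fn": "servo_tool", "kwargs": {"deltas": [[[-1,15,0.3,0,0],[-1,22,0.4,0,0],[-1,22,0.4,0,0],[-1,15,0.3,0,0],[-1,7.9,0,8,0],[-1,0,0,18,0],[-1,0,0,18,0],[-1,0,0,10,0],[-1,0,0,4.5,0],[-1,0,0,0,0],[-1,0,0,0,0],[-1,0,0,0,0]]]}}

```text
t: 11.5
eef_pos: [0.5041, 0.1688, 0.1781]
tool_rot: [0.673, 0.74, 0.001, 0.001]
contact_force: [-0.3, 0.6, -0.9]
opening: 0.241
```

```bash
python3 st.py; python3 look.py w11
python3 - <<'E'
from ov import *
from rig import r
s=r.camera('side');cv2.imwrite('pics/s11f.png',s);np.save("pics/s11f.npy",dict(m=r.camera_model('side')),allow_pickle=True)
t=r.camera('top');cv2.imwrite('pics/t11f.png',t)
C=np.array([.5033,.1674]);K=C
ov("s11f",165,170,90,[(C,.060,.058,(0,0,255)),(C,.066,.06,(255,0,0)),(K,.090,.034,(0,255,0)),(K,.108,.034,(0,255,0))],"s11c")
E
```

```text
11.5 [0.5041 0.1688 0.1781] yaw y 5.5 [-0.3  0.6 -0.9] [-0.1   0.04  0.01] 0.0
11.55 [0.50404242 0.16888197 0.1782318 ] [[-0.0955, 0.9954, 0.0018], [0.9954, 0.0955, 0.0002], [-0.0, 0.0018, -1.0]] [ 0.1    0.234  1.818 -0.     1.088  0.004] [ 0.   0.4 -0.1]
```

View pics/w11.png

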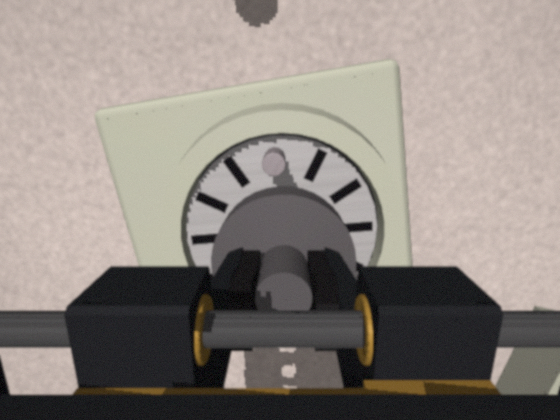

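View pics/s11c.png

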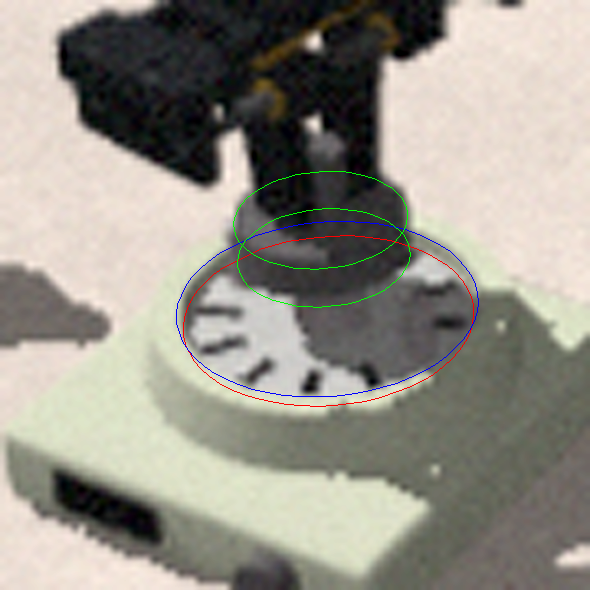

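Run:
```python
from ov import *
from scipy.spatial.transform import Rotation as R
d=np.load("pics/w11.npy",allow_pickle=True).item();T=d['o']['eef_pos'];z=T[2]-.0865
M=R.from_quat(d['o']['tool_rot']).as_matrix();C=np.array([.5033,.1674]);X=M[:2,0]*.001
K=T[:2]-.8*X
ov("w11",170,120,225,[(C,.060,.058,(0,0,255)),(C,.066,.06,(255,0,0)),(K,z,.034,(0,255,0)),(K,z+.018,.034,(0,255,255))],"w11c")
print(M.T[:2,:2]@(K-C)*1000)
```

```text
[0.604293   0.88055262]
```

View pics/w11c.png

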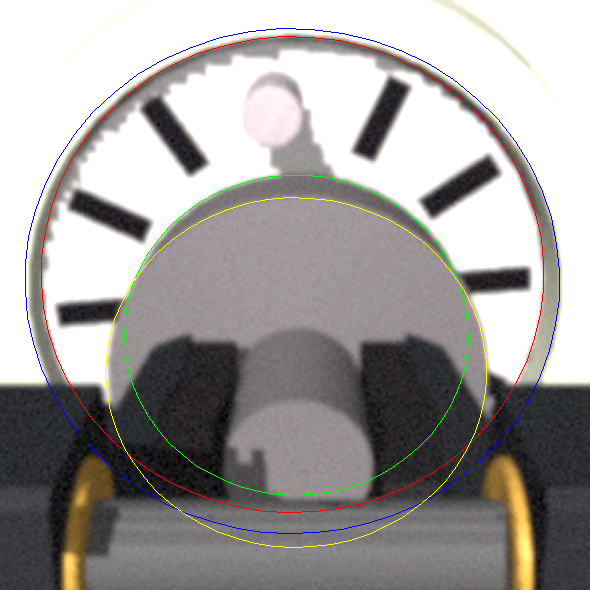

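Request:
{"fn": "servo_tool", "kwargs": {"deltas": [[[-1,-0.6,-0.4,5,0],[-1,0,0,6,0],[-1,0,0,4,0],[-1,0,0,3,0],[-1,0,0,2,0],[-1,0,0,2,0],[-1,0,0,2,0],[-1,0,0,0,0]]]}}

```text
t: 12.32
eef_pos: [0.5028, 0.1684, 0.1528]
tool_rot: [0.672, 0.74, -0.0, -0.0]
contact_force: [-0.1, 0.2, -1.7]
opening: 0.242
```

```bash
python3 st.py
```

```text
12.3167 [0.5028 0.1684 0.1528] yaw y 5.5 [-0.1  0.2 -1.7] [-0.02  0.09  0.05] 0.0
```

Request:
{"fn": "servo_tool", "kwargs": {"deltas": [[[-1,0,0,2,0],[-1,0,0,2,0],[-1,0,0,1.5,0],[-1,0,0,0.5,0],[-1,0,0,0,0]]]}}

```text
t: 12.73
eef_pos: [0.5029, 0.1684, 0.147]
tool_rot: [0.672, 0.74, -0.0, -0.0]
contact_force: [0.4, -0.1, -0.7]
opening: 0.241
```

```bash
python3 st.py; python3 look.py w12
```

```text
12.7333 [0.5029 0.1684 0.147 ] yaw y 5.5 [ 0.4 -0.1 -0.7] [-0.07  0.07  0.02] 0.0
12.7833 [0.50293219 0.16839714 0.14717558] [[-0.0959, 0.9954, -0.0001], [0.9954, 0.0959, -0.0], [-0.0, -0.0001, -1.0]] [ 0.099  0.281  1.835 -0.     1.026  0.003] [-0.4 -0.6  0.2]
```

View pics/w12.png

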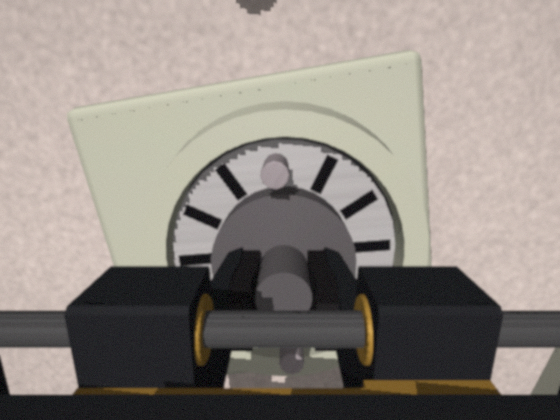

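Request:
{"fn": "servo_tool", "kwargs": {"deltas": [[[-1,0,0,0.8,0],[-1,0,0,0.7,0],[-1,0,0,0.5,0],[-1,0,0,0,0]]]}}

```text
t: 13.12
eef_pos: [0.5032, 0.1684, 0.1461]
tool_rot: [0.672, 0.74, 0.0, 0.0]
contact_force: [-2.7, 0.1, 6.2]
opening: 0.237
```

```bash
python3 st.py
```

```text
13.1167 [0.5032 0.1684 0.1461] yaw y 5.5 [-2.7  0.1  6.2] [-0.1   0.49 -0.02] 0.0
```

Request:
{"fn": "servo_tool", "kwargs": {"deltas": [[[-0.2,0,0,-0.5,0],[-0.2,0,0,0,0],[-0.2,0,0,0,0],[-0.2,0,0,0,0],[-0.2,0,0,-10,0],[-0.2,0,0,-25,0],[-0.2,0,0,-35,0],[-0.2,0,0,-30,0],[-0.2,0,0,0,0],[-0.2,0,0,0,0],[-0.2,0,0,0,0]]]}}

```text
t: 14.03
eef_pos: [0.5027, 0.1684, 0.2457]
tool_rot: [0.672, 0.74, -0.0, -0.0]
contact_force: [0.1, 0.6, -1.1]
opening: 0.398
```

```bash
python3 st.py; python3 look.py w13;python3 - <<'E'
from ov import *
from rig import r
s=r.camera('side');cv2.imwrite('pics/s13f.png',s);np.save("pics/s13f.npy",dict(m=r.camera_model('side')),allow_pickle=True)
C=np.array([.5033,.1674])
ov("s13f",165,170,90,[(C,.060,.058,(0,0,255)),(C,.078,.034,(0,255,0)),(C,.108,.011,(0,255,0))],"s13c")
ov("w13",190,115,190,[(C,.060,.058,(0,0,255)),(C,.078,.034,(0,255,0)),(C,.108,.011,(0,255,0))],"w13c")
E
```

```text
14.0333 [0.5027 0.1684 0.2457] yaw y 5.5 [ 0.1  0.6 -1.1] [-0.02  0.04 -0.06] 0.0
14.0833 [0.50226158 0.16831445 0.24484991] [[-0.0958, 0.9954, -0.0017], [0.9954, 0.0958, -0.0002], [-0.0, -0.0017, -1.0]] [0.099 0.142 1.775 0.    1.227 0.003] [-0.  -0.2 -0.4]
```

View pics/w13c.png

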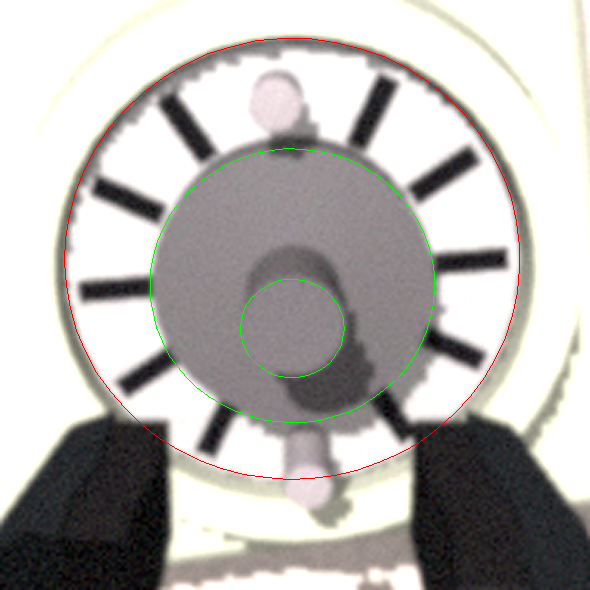

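View pics/s13c.png

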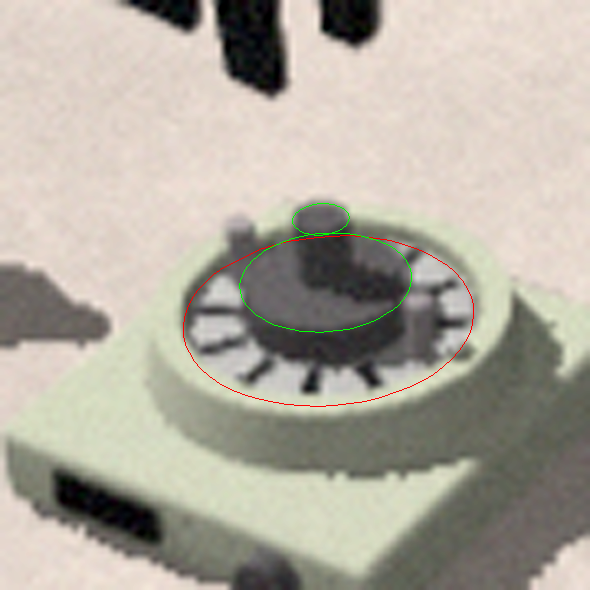

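```bash
python3 -c "
from rig import r
print(r.hand_in())"
```

```text
the job is handed in; nothing more can be done
None
```

I handed the job in at about 14 s of simulated time: the carousel is seated and the cap is on its spigot. The hand-in reports no verdict, so this rests on my last camera checks.

- **Carousel:** I straddled the two posts with the open fingers and turned the tool about the bowl's axis. The carousel dropped into the recess without being lifted. Afterwards the wrist and side pictures showed the disc sitting below the bowl rim. A disc outline drawn for the seated height fits the wrist picture.
- **Cap:** I took the cap nearest the base, gripped it by its knob and lowered it over the spigot. The first resistance (about 6 N) came only at full depth. In the last pictures the cap outlines drawn for the seated height fit the flange and knob, so it is flat and knob up. The gripper was clear, about 10 cm above.
- **Other objects:** The arm made no contact with the rack, bottle or tip box on its way. I took no final picture to confirm their positions.

The cameras disagreed by about 1 mm, and by up to 2.5 mm in my first readings, on where the cap sat relative to the spigot before insertion. I split the difference, and the cap went on without catching. The side camera's outlines stayed about 1 pixel off, which is within its stated calibration.

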